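# Blank test on the bench leak tester

## Task

Start the daily blank test on the bench leak tester: on its control deck press the round power key, then the square programme key, then the long start bar, each one right down and let up again before the next, and leave the diamond-shaped vent key alone. Then pick up the tester's loose lid by its bar handle, bring it in low from the front and slide it back, level and square, over the empty chamber and under the two hold-down lugs until the blind hole under its boss drops onto the locating pin at the back of the rim, and press it down until the seal is fully squeezed and the lid is home on the rim. Finish while still holding the lid down by hand, because the pump has yet to take it; leave everything else on the table where it lies.

Things in the scene. Friction and masses are not known exactly. Their poses are not given: they have to be found in the camera images.
- tester: Bench vacuum leak tester, fixed; white and stainless case 276 mm deep (x), 220 mm wide (y). Origin on the table under the middle of the seated lid; +x points to its back, +y to its left, z up. Front control deck x -151 to -85 mm, top at z 70. Behind the rim an upright housing, x +89 to +125, 144 mm high (gauge and stub on top up to 160).
- rim_mid (a point): Point in the rim plane above the tester's origin (z 85 mm): where the seated lid's origin lies. The flat stainless rim spans x -86 to +86, y -110 to +110 mm round the open chamber (x -62 to +34, y -82 to +82).
- lugs_mid (a point): Point midway between the undersides of two steel lugs (24 mm wide, 10 mm thick) that stand out from the housing over the rim: centred at y -85 and +85, x +67 to +91, underside z 127 mm in the tester's frame. They overlap the seated lid's back edge by 13 mm, so it cannot come straight down; the lid passes under them with its underside at z 101 (pin top) to 113 mm.
- pin_tip (a point): Tip of the fixed upright locating pin, steel, 10 mm diameter with a domed end, on the middle of the rim behind the chamber: at x +62, y 0, z 101 mm in the tester's frame, that is 16 mm above the rim. The lid hides it when it is over it.
- seal (a joint): Sprung black rubber-faced seal frame round the chamber opening (110 x 178 mm). 0: stands 4 mm proud of the rim; grows (m) as it is pushed down, 0.004 when the lid lies on the rim. Gives from 6 N, 12 N at 4 mm; the lid's weight (about 4.5 N) alone does not squeeze it, and it lifts the lid again if let go.
- key_power (a joint): Travel of the round power key (20 mm across), leftmost of the four white keys on the deck: 0 up, 0.005 m fully down; counts as pressed from 0.0035. Springs back; 2 N to start, 4.5 N at the bottom. The keys move straight down.
- key_power_top (a point): Middle of the top face of the round power key; the key tops stand 7 mm above the deck. In the tester's frame at x -118, y +76, z 77 mm.
- key_program (a joint): Travel of the square programme key (18 x 18 mm), second from the left; same values and springs.
- key_program_top (a point): Middle of the top of the square key: x -118, y +28, z 77 mm in the tester's frame.
- key_start (a joint): Travel of the long start bar key (16 x 38 mm, long side along the deck), third from the left; same values and springs.
- key_start_top (a point): Middle of the top of the start bar: x -118, y -25, z 77 mm in the tester's frame.
- key_vent (a joint): Travel of the vent key, a small square turned into a diamond (21 mm over its points), rightmost; same values and springs. Must not be pressed.
- key_vent_top (a point): Middle of the top of the vent key: x -118, y -79, z 77 mm in the tester's frame.
- lid: Loose white plastic lid plate, 160 (x) x 200 (y) x 14 mm, about 0.45 kg, flat on the table right of the tester. Origin: middle of its underside, z up; +x points to its back edge, where a round boss (28 mm wide, 8 mm high, at x +62, y 0) stands over the blind hole, and must end along the tester's +x. Origin 85 mm above the table when seated, 89 mm on the unsqueezed seal.
- lid_handle (a point): Middle of the lid's grey bar handle: at x 0, y 0, z 46 mm of the lid. The bar is 118 mm long along the lid's y, 16 mm thick and 16 mm high (z 38 to 54 mm), on two posts at y -47 and +47 mm; 24 mm free below the bar.
- lid_hole (a point): Mouth of the blind hole in the lid's underside: at x +62, y 0, z 0 of the lid; 12.5 mm diameter with a 3 mm chamfer, deep enough for the pin.
- tub: Bystander: small round white tub, 70 mm across and 45 mm high, near the front edge; origin at its underside.
- pen: Bystander: marker pen, 17 x 140 mm, lying between the tester and the lid; origin at its underside.
- shears: Bystander: kitchen shears, 69 x 224 mm, lying flat behind the lid; origin at its underside.

How it is judged:
By the outcome, as a careful person would: the job done as asked, in the order asked, and still so for the second after the job is handed in, while the arm keeps its last pose, push and grip.
It also fails if it takes over 59 s, if anything falls off the work surface, if the arm or the gripper's body presses on something with over 40 N, if the wrist force passes 120 N, or if a joint passes its speed limit or range.

## Robot

A 7-joint arm with a two-finger parallel gripper is mounted at the origin on a cart in front of the work surface, level with it; the furniture and walls round the work are solid. World frame = base frame: x ahead of the robot, y to its left, z up, the work surface at z = 0. Lengths are in m, angles in rad, forces in N, time in s.
With the tool pointing down it reaches from about 0.425 to 1.025 m from the base axis. Payload 3.6 kg.
Tool frame: the origin (TCP) lies at the very end of the fingers, on their centre line; the grasp point (between the pads) lies 19 mm behind it (manip.pinch_z is the distance from the TCP to the grasp point, in m); z points along the fingers, x is the direction in which the jaws open and shut, and the axes are right-handed (so a half turn about z gives the same grasp; the last joint's range is limited). The gripper opens to 85 mm and grips with 20 to 120 N. Pads are 22 mm wide; open, the fingers measure 114 mm over their backs; the gripper's body (76 mm by 85 mm) begins 54 mm behind the grasp point. The pads swing forward as they close: fully open they stand 13 mm farther back than shut.
Start: joints at [1.024, 0.591, 0.048, 1.609, -0.033, 0.943, -0.034], TCP at [0.318, -0.652, 0.231] pointing down, gripper open.
Joint ranges: [-2.69, 2.69], [-0.47, 2.24], [-1.27, 1.36], [0.19, 2.51], [-1.53, 4.68], [0.08, 2.07], [-3.09, 3.09]. Speed limits (rad/s): [2.57, 2.57, 3.14, 3.14, 3.14, 3.14, 3.14].

## Interface

Orientations are given as a rotation vector (axis times angle).
In Python, from plant import manip, imaging gives the robot as it stands.
- The arm moves only by the tool apply_moves, never from a script. Its argument "series" is a list that holds one entry, the list of rows, each a list of 7 numbers: the shift along the world's x, y, z in cm, then the turn, a rotation vector about the world's x, y, z in rad, then the opening, from -1 (shut) to 1 (fully open), so that 0 is half open. A call has 1 to 20 rows; each row is the pose to reach, as a shift and turn from the pose commanded when the call began; what a row does not reach only later rows make up. A row lasts 1/10 s, in which the tool goes at most 50 mm and 8.59 degrees, less where a joint would pass 70% of its speed; a pose out of reach is approached as far as the arm can. A call with a gripper value outside its range is refused whole. The fingers move at their own pace and stop on an object; "squeeze" is the grip in N (left out, the last holds). Time passes only in rows, so rows that repeat a pose let the fingers close. It gives the time, the measured TCP pose, the force and the opening at its end, in the units of the state.
- manip.get_obs(): the state, without advancing time (a new reading comes with each control period).
- imaging.read_camera(name): name is "scene" or "top"; returns a dict with "frame" (384x512x3 uint8, red, green, blue), "fov_y" (degrees; the focal length in pixels is half the picture's height over the tangent of half this angle, whatever the lens; pixels are square), "cx", "cy" (the principal point, pixels), "dist_coeffs" ([k1, k2, p1, p2, k3] as OpenCV has them; the pictures are not rectified), "cam_to_world" (4x4, takes a point from camera to world coordinates). Camera axes: x right, y up, looking along -z (the intrinsics and any distortion apply to the point x, -y, -z); pixel columns grow to the right and rows downward; lengths in m; the calibration is good to about 2 mm. A picture is of the moment at which its call begins. There is no depth.
- manip.job_done(): hands the job in, once; it reports no verdict.
Trained networks look in the newest picture that a camera, given by its name, has taken for a name from the list of things; names that differ only in an ending like _2 or _b are one class to them, and where a whole thing is asked for, a point or a joint stands for the part that bears it (a point fixed in the world has none). Each returns a list of dicts, best first, with "p" (0 to 1); they miss things now and then, are a little off and sometimes report something else, mostly with a low value. They report only what shows in the picture. A call takes as long as a camera call.
- imaging.boxes_of(camera, thing): "box" ([left, top, width, height] in pixels, round what is visible of it).
- imaging.place_of(camera, thing): "position" ([column, row] in pixels: a listed point, or the origin of a listed thing).
The state is a dict: "time_s": time; "joint_pos": joint angles; "qvel": joint speeds; "joint_torque": joint torques, N m; "tcp_pos": TCP position; "orientation": TCP orientation; "wrist_force": force on the tool from outside, world axes, zero at the start; "torque": the same for the moment, N m; "width": finger opening in m.
Only numpy, scipy, OpenCV 4.12 (cv2) and the standard library are available. Lean on these libraries where they do the work, as an engineer would, in place of code of your own. Each camera call takes 0.05 s, during which the arm holds its last target.

## Working session

There is one attempt and no reset: what is moved stays moved. The work goes in short steps, Python scripts to look and compute and a tool call to move; the robot and the scene stay as the last step left them, time stands still between calls to the robot, and variables do not carry over. Pictures are saved under pics/ and viewed, and the job is handed in when it is done.

Besides the shell and the picture viewer there is one more tool, called after "Emit:" by a JSON object that holds its "fn" and its "kwargs", one argument or row to a line. apply_moves: Moves the arm, as the interface text tells. Its arguments: {"type":"object","properties":{"series":{"type":"array"},"squeeze":{"type":"number"}},"required":["series"]}

```bash
ls; mkdir -p pics
python3 - <<'E'
from plant import manip, imaging
import cv2,numpy as np
print(manip.get_obs(), manip.pinch_z)
for c in ["scene","top"]:
    d=imaging.read_camera(c)
    cv2.imwrite(f"pics/{c}0.png",d["frame"][:,:,::-1])
    print(c,d["fov_y"],d["cx"],d["cy"],d["dist_coeffs"],np.round(d["cam_to_world"],4).tolist())
    for t in ["tester","rim_mid","lugs_mid","pin_tip","key_power_top","key_program_top","key_start_top","key_vent_top","lid","lid_handle","lid_hole","tub","pen","shears"]:
        print(t,[(np.round(r["position"],1).tolist(),round(r["p"],2)) for r in imaging.place_of(c,t)[:2]])
E
```

```text
pics
{'time_s': 0.0, 'joint_pos': array([ 1.02348852,  0.59210532,  0.0483207 ,  1.60983338, -0.0333297 ,
        0.94271331, -0.03367476]), 'qvel': array([-0.0003226 ,  0.00065962,  0.00063779,  0.00119143,  0.00074578,
        0.00097154, -0.00070528]), 'joint_torque': array([-3.30787389e-04, -5.48696852e+01,  1.54676948e+00, -1.98124695e+01,
        9.41161910e-03,  8.94206663e-03,  9.57132357e-06]), 'tcp_pos': array([ 0.31746809, -0.65086795,  0.2301473 ]), 'orientation': array([-2.66336814,  1.66408516,  0.00309206]), 'wrist_force': array([ 0.23235667, -0.50843262, -0.21653196]), 'torque': array([-0.00410881,  0.03081109, -0.02638137]), 'width': 0.08538442454148268} 0.0187
scene 49.78540830988271 260.9570056430793 185.77691373236613 [-0.07874746  0.          0.          0.          0.        ] [[-0.8252, 0.3977, -0.4011, 0.12], [-0.5646, -0.559, 0.6073, 0.5274], [0.0173, 0.7275, 0.6858, 0.7892], [0.0, 0.0, 0.0, 1.0]]
tester [([201.2, 246.6], 0.61)]
rim_mid [([194.5, 219.4], 0.98), ([319.4, 178.6], 0.49)]
lugs_mid [([167.7, 191.1], 0.76), ([240.6, 192.0], 0.71)]
pin_tip [([180.0,
[... 582 characters left out ...]
[-0.0217, 0.1489, 0.9886, 1.4103], [0.0, 0.0, 0.0, 1.0]]
tester [([197.0, 181.8], 0.84)]
rim_mid [([195.1, 168.6], 0.93), ([216.9, 211.8], 0.57)]
lugs_mid [([197.5, 144.8], 0.61), ([268.0, 247.1], 0.54)]
pin_tip [([198.0, 150.5], 0.97)]
key_power_top [([165.3, 209.6], 0.41)]
key_program_top [([182.2, 212.0], 0.55), ([165.0, 211.6], 0.47)]
key_start_top [([200.0, 210.8], 0.53)]
key_vent_top [([214.8, 214.1], 0.54), ([196.1, 142.7], 0.15)]
lid [([326.0, 214.8], 0.6), ([202.9, 211.1], 0.41)]
lid_handle [([330.8, 214.6], 0.79), ([197.7, 171.1], 0.32)]
lid_hole [([318.1, 199.3], 0.79)]
tub [([267.8, 249.1], 0.87)]
pen [([265.3, 173.0], 0.8)]
shears [([338.8, 140.7], 0.76), ([328.2, 214.8], 0.29)]
```

View pics/scene0.png

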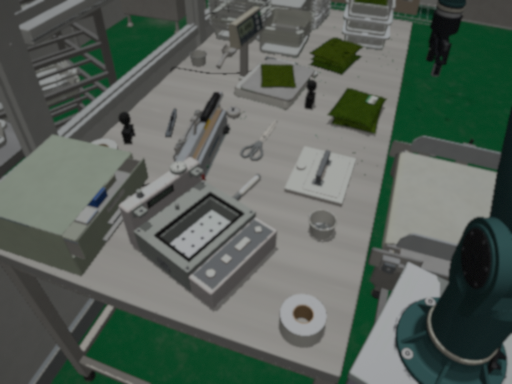

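View pics/top0.png

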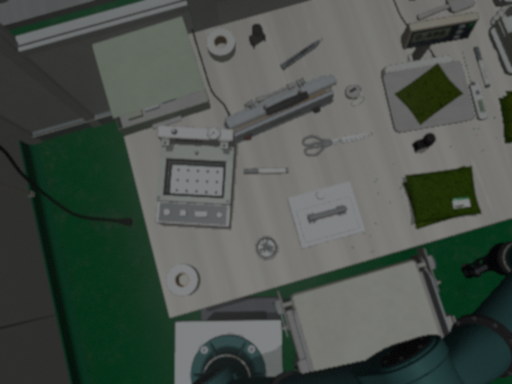

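The scene view shows the tester (rim about (195,220)) with the lid to its right (320,175). The top view shows the tester at (197,180), keys at row ~212, lid (326,214), pen (265,171) and tub (267,248). Next I fit poses from all the points.

```bash
cat > h.py <<'E'
from plant import manip, imaging
import cv2,numpy as np
from scipy.optimize import least_squares
from scipy.spatial.transform import Rotation as R
def cam(d):
    f=192/np.tan(np.radians(d["fov_y"]/2)); K=np.array([[f,0,d["cx"]],[0,f,d["cy"]],[0,0,1.]])
    M=np.array(d["cam_to_world"]); W=np.linalg.inv(M); F=np.diag([1,-1,-1.])
    return dict(K=K,D=np.array(d["dist_coeffs"],float),R=F@W[:3,:3],t=F@W[:3,3])
def proj(c,P):
    P=np.atleast_2d(np.array(P,float))
    return cv2.projectPoints(P,cv2.Rodrigues(c["R"])[0],c["t"],c["K"],c["D"])[0].reshape(-1,2)
def place(p,P):
    P=np.atleast_2d(np.array(P,float)); c,s=np.cos(p[2]),np.sin(p[2])
    z=p[3] if len(p)>3 else 0
    return P@np.array([[c,s,0],[-s,c,0],[0,0,1]])+[p[0],p[1],z]
TP={"tester":(0,0,0),"rim_mid":(0,0,.085),"lugs_mid":(.079,0,.127),"pin_tip":(.062,0,.101),"key_power_top":(-.118,.076,.077),"key_program_top":(-.118,.028,.077),"key_start_top":(-.118,-.025,.077),"key_vent_top":(-.118,-.079,.077)}
LP={"lid":(0,0,0),"lid_handle":(0,0,.046),"lid_hole":(.062,0,0)}
def fit(obs,cams,P,p0):
    def res(p):
        r=[]
        for (c,n,uv,w) in obs: r+=list((proj(cams[c],place(p,P[n]))[0]-uv)*w)
        return np.array(r)
    return least_squares(res,p0,loss="soft_l1",f_scale=1.5)
def box(x0,x1,y0,y1,z): return [(x0,y0,z),(x1,y0,z),(x1,y1,z),(x0,y1,z)]
TL=[box(-.086,.086,-.11,.11,.085),box(-.062,.034,-.082,.082,.085),box(-.151,-.085,-.11,.11,.07),box(.089,.125,-.11,.11,.144),
 box(-.127,-.109,.019,.037,.077),box(-.126,-.110,-.044,-.006,.077),[(-.1285,-.079,.077),(-.118,-.0895,.077),(-.1075,-.079,.077),(-.118,-.0685,.077)],
 [(-.118+.01*np.cos(a),.076+.01*np.sin(a),.077) for a in np.arange(0,6.28,.4)],[(.062+.005*np.cos(a),.005*np.sin(a),.1) for a in np.arange(0,6.28,.6)],
 box(.067,.091,.073,.097,.137),box(.067,.091,-.097,-.073,.137)]
LL=[box(-.08,.08,-.1,.1,.014),box(-.08,.08,-.1,.1,.0),box(-.008,.008,-.059,.059,.054),[(.062+.014*np.cos(a),.014*np.sin(a),.022) for a in np.arange(0,6.28,.4)]]
def overlay(img,c,items,roi,k,fn):
    x0,y0,x1,y1=roi
    o=cv2.resize(img[y0:y1,x0:x1,::-1],None,fx=k,fy=k,interpolation=cv2.INTER_CUBIC)
    o=cv2.convertScaleAbs(o,alpha=1.5)
    for p,L,col in items:
        for l in L:
            q=(proj(c,place(p,l))-[x0-.5,y0-.5])*k
            cv2.polylines(o,[np.int32(np.round(q*8))],True,col,1,cv2.LINE_AA,3)
    cv2.imwrite(fn,o)
E
cat > fit0.py <<'E'
from h import *
cams={};img={};ot=[];ol=[];oth={}
for c in ["scene","top"]:
    d=imaging.read_camera(c);cams[c]=cam(d);img[c]=d["frame"]
    for n in TP:
        r=imaging.place_of(c,n)
        if r: ot.append((c,n,np.array(r[0]["position"]),r[0]["p"]))
    for n in LP:
        r=imaging.place_of(c,n)
        if r: ol.append((c,n,np.array(r[0]["position"]),r[0]["p"]))
    for n in ["tub","pen","shears"]:
        r=imaging.place_of(c,n)
        if r:
            K=cams[c];uv=cv2.undistortPoints(np.array([[r[0]["position"]]]),K["K"],K["D"])[0,0]
            ray=K["R"].T@np.array([*uv,1]);o=-K["R"].T@K["t"];print(n,c,np.round(o-ray*o[2]/ray[2],3)[:2])
st=fit(ot,cams,TP,[.5,.1,0]);sl=fit(ol,cams,LP,[.45,-.3,.2])
for s,o,P in ((st,ot,TP),(sl,ol,LP)):
    print(np.round(s.x,4),s.cost)
    for c,n,uv,w in o: print(c,n,np.round(proj(cams[c],place(s.x,P[n]))[0]-uv,1))
np.save("t.npy",st.x);np.save("l.npy",sl.x)
overlay(img["scene"],cams["scene"],[(st.x,TL,(0,0,255)),(sl.x,LL,(0,255,0))],(120,140,370,310),3,"pics/ov_s.png")
overlay(img["top"],cams["top"],[(st.x,TL,(0,0,255)),(sl.x,LL,(0,255,0))],(140,110,380,260),3,"pics/ov_t.png")
E
python3 fit0.py
```

```text
tub scene [ 0.359 -0.117]
pen scene [ 0.604 -0.123]
shears scene [ 0.702 -0.352]
tub top [ 0.36  -0.124]
pen top [ 0.599 -0.119]
shears top [ 0.702 -0.345]
[ 0.5874  0.0841 -0.0643] 279.459652849886
scene tester [-0.2  0.4]
scene lugs_mid [-0.3 -2.3]
scene pin_tip [-5.  -1.6]
scene key_power_top [ 1.4 -1.2]
scene key_program_top [30.5 34.1]
scene key_start_top [-1.2 -1.9]
scene key_vent_top [-60.7  48.9]
top tester [ 5.1 -2.5]
top rim_mid [-1.5  3. ]
top lugs_mid [ 0.9 -0.9]
top pin_tip [ 1.5 -0.4]
top key_power_top [-28.4  42.6]
top key_program_top [-13.3  42.2]
top key_start_top [4.  2.5]
top key_vent_top [5.1 0.2]
[ 0.4654 -0.3077  0.2195] 15.807457647121165
scene lid [ 3.4 -4.7]
scene lid_handle [-0.4  0.6]
scene lid_hole [-2.8  0.3]
top lid [-2.1  3.1]
top lid_handle [0.6 0.5]
top lid_hole [ 1.  -4.1]
```

View pics/ov_s.png

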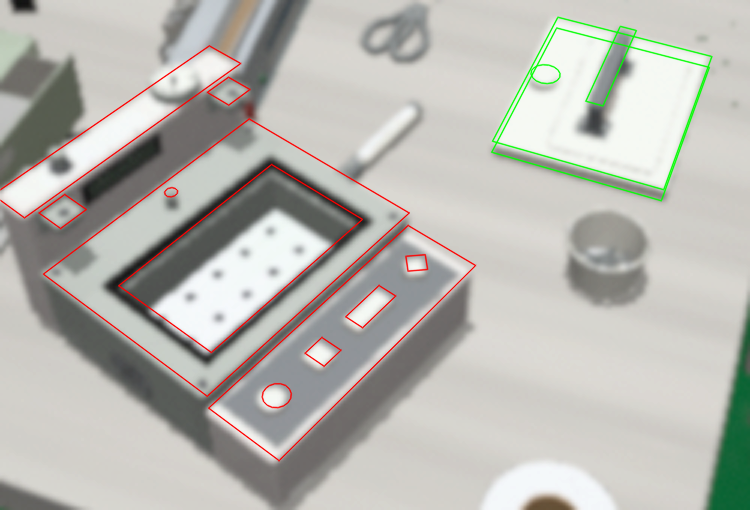

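View pics/ov_t.png

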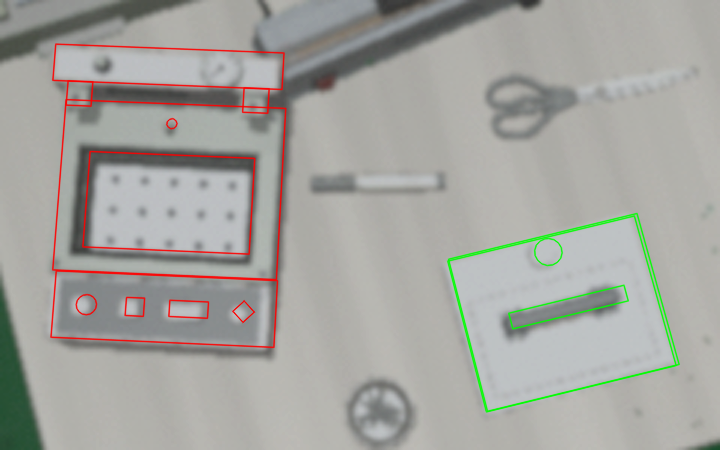

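```bash
cat > edge.py <<'E'
from h import *
from scipy.optimize import minimize
def dens(L,closed=True,n=40):
    out=[]
    for l in L:
        l=np.array(l);m=len(l)
        for i in range(m):
            a,b=l[i],l[(i+1)%m]; out.append(a+(b-a)*np.linspace(0.03,.97,max(2,int(np.linalg.norm(b-a)/.003)))[:,None])
    return np.vstack(out)
def gmap(img,s):
    g=cv2.GaussianBlur(cv2.cvtColor(img,cv2.COLOR_RGB2GRAY).astype(np.float32),(0,0),s)
    m=np.hypot(cv2.Sobel(g,cv2.CV_32F,1,0),cv2.Sobel(g,cv2.CV_32F,0,1))
    return np.minimum(m,40)
def efit(cs,img,cams,L,p0):
    pts=dens(L);p=np.array(p0)
    for s in (1.5,.8):
        G={c:gmap(img[c],s) for c in cs}
        def f(q):
            t=0
            for c in cs:
                uv=proj(cams[c],place(q*[.01,.01,.05],pts)).astype(np.float32)
                t-=cv2.remap(G[c],uv[:,0].reshape(-1,1),uv[:,1].reshape(-1,1),cv2.INTER_LINEAR).mean()
            return t
        r=minimize(f,p/[.01,.01,.05],method="Nelder-Mead",options=dict(initial_simplex=p/[.01,.01,.05]+np.vstack([np.zeros(3),np.eye(3)*.5]),xatol=1e-3,fatol=1e-4));p=r.x*[.01,.01,.05]
    return p,r.fun
E
cat > e0.py <<'E'
from edge import *
cams={};img={}
for c in ["scene","top"]:
    d=imaging.read_camera(c);cams[c]=cam(d);img[c]=d["frame"]
t=np.load("t.npy");l=np.load("l.npy")
TLf=[TL[i] for i in (0,2,4,5,6,7)];LLf=[LL[0],LL[2]]
for cs in (["scene"],["top"],["scene","top"]):
    a=efit(cs,img,cams,TLf,t);b=efit(cs,img,cams,LLf,l);k=efit(cs,img,cams,[TL[i] for i in (4,5,6,7)],t)
    print(cs,np.round(a[0],4),a[1],np.round(b[0],4),b[1],'keys',np.round(k[0],4))
np.save("t.npy",a[0]);np.save("l.npy",b[0])
st,sl=a[0],b[0]
overlay(img["scene"],cams["scene"],[(st,TL,(0,0,255)),(sl,LL,(0,255,0))],(120,140,370,310),3,"pics/ov_s2.png")
overlay(img["top"],cams["top"],[(st,TL,(0,0,255)),(sl,LL,(0,255,0))],(140,110,380,260),3,"pics/ov_t2.png")
E
python3 e0.py
```

```text
['scene'] [ 0.5868  0.0873 -0.0786] -37.609127044677734 [ 0.4649 -0.3053  0.2546] -39.34356689453125 keys [ 0.5875  0.0884 -0.0768]
['top'] [ 0.5866  0.0872 -0.0802] -34.31437683105469 [ 0.4638 -0.3046  0.2523] -30.058515548706055 keys [ 0.5853  0.088  -0.0826]
['scene', 'top'] [ 0.5866  0.0872 -0.0805] -71.91934204101562 [ 0.4642 -0.3046  0.2474] -69.33077239990234 keys [ 0.5854  0.0882 -0.0799]
```

View pics/ov_s2.png

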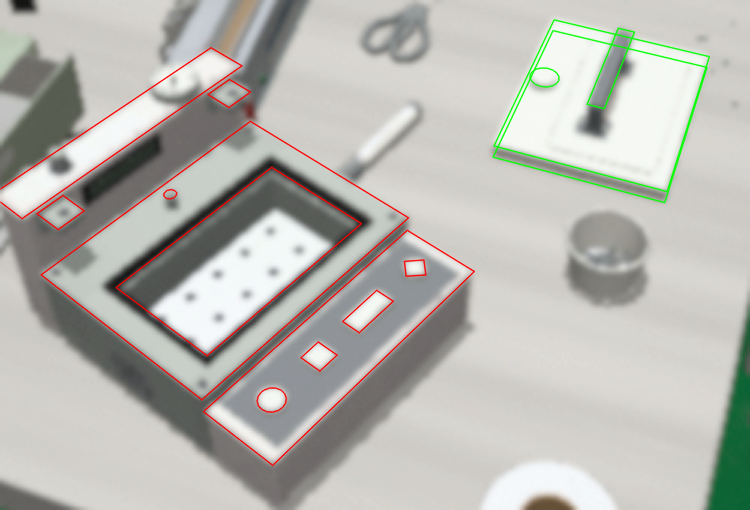

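View pics/ov_t2.png

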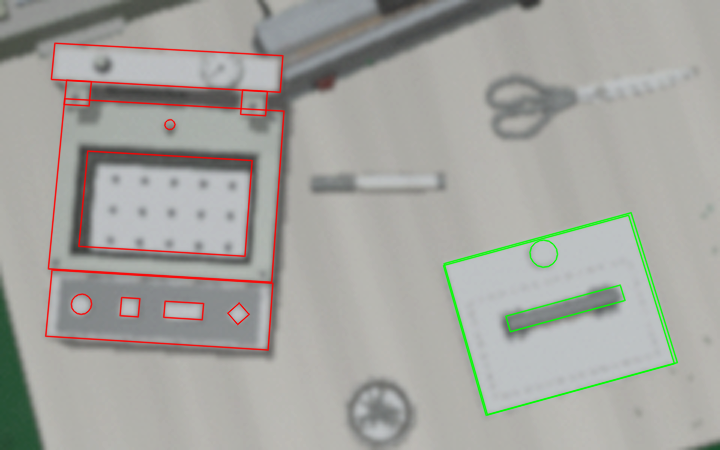

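```bash
cat > e1.py <<'E'
from edge import *
cams={};img={}
for c in ["scene","top"]:
    d=imaging.read_camera(c);cams[c]=cam(d);img[c]=d["frame"]
t=np.load("t.npy");l=np.load("l.npy")
overlay(img["top"],cams["top"],[],(150,120,250,235),6,"pics/z1.png")
overlay(img["top"],cams["top"],[(t,TL,(0,0,255))],(150,120,250,235),6,"pics/z2.png")
a=cv2.imread("pics/z1.png");b=cv2.imread("pics/z2.png")
o=cv2.convertScaleAbs(np.hstack([a,b]),alpha=.8);o=cv2.resize(o,None,fx=.66,fy=.66,interpolation=cv2.INTER_AREA);cv2.imwrite("pics/z3.png",o);print(o.shape)
overlay(img["top"],cams["top"],[(l,LL,(0,0,255))],(280,175,375,255),6,"pics/z4.png")
E
python3 e1.py
```

```text
(455, 792, 3)
```

View pics/z3.png

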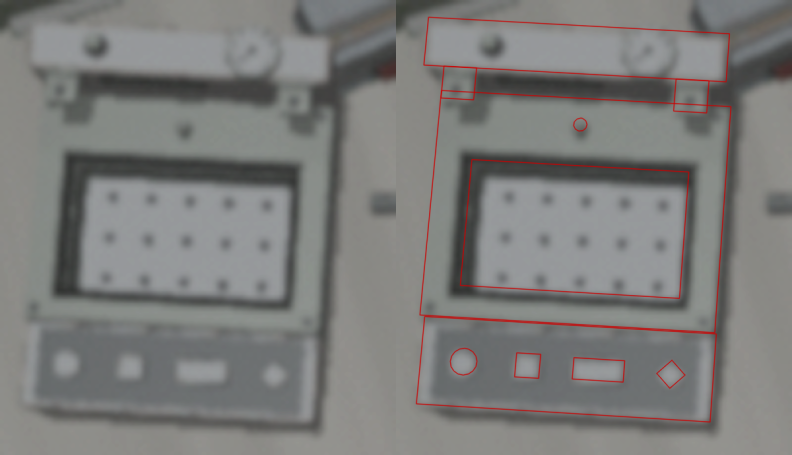

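View pics/z4.png

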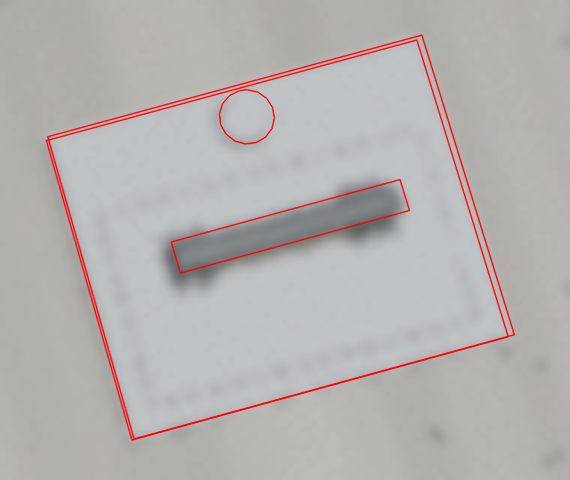

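```bash
cat > g.py <<'E'
from h import *
import sys
t=np.array([.5866,.0876,-.079]);l=np.array([.4642,-.3046,.2515])
def delta(pos,yaw,o=None):
    o=o or manip.get_obs()
    T=R.from_matrix(np.array([[np.cos(yaw),np.sin(yaw),0],[np.sin(yaw),-np.cos(yaw),0],[0,0,-1]]))
    return np.round((np.array(pos)-o["tcp_pos"])*100,2),np.round((T*R.from_rotvec(o["orientation"]).inv()).as_rotvec(),4)
E
python3 - <<'E'
from g import *
print(manip.get_obs()["time_s"])
for n in TP: print(n,np.round(place(t,TP[n]),4))
for n in LP: print(n,np.round(place(l,LP[n]),4))
p=place(t,TP["key_power_top"])[0];p[2]=.10
print(delta(p,t[2]), delta([.5,-.2,.2],t[2]))
E
```

```text
3.2
tester [[0.5866 0.0876 0.    ]]
rim_mid [[0.5866 0.0876 0.085 ]]
lugs_mid [[0.6654 0.0814 0.127 ]]
pin_tip [[0.6484 0.0827 0.101 ]]
key_power_top [[0.475  0.1727 0.077 ]]
key_program_top [[0.4712 0.1248 0.077 ]]
key_start_top [[0.467 0.072 0.077]]
key_vent_top [[0.4627 0.0182 0.077 ]]
lid [[ 0.4642 -0.3046  0.    ]]
lid_handle [[ 0.4642 -0.3046  0.046 ]]
lid_hole [[ 0.5242 -0.2892  0.    ]]
(array([ 15.72,  82.43, -13.13]), array([ 0.    , -0.    ,  1.0379])) (array([18.22, 45.16, -3.13]), array([ 0.    , -0.    ,  1.0379]))
```

Emit:
{"fn": "apply_moves", "kwargs": {
  "series": [
    [[2, 4, 0, 0, 0, 0.1, -1], [5, 9, 0, 0, 0, 0.2, -1], [8, 13, 0, 0, 0, 0.3, -1], [11, 17, 0, 0, 0, 0.4, -1], [14, 21, 0, 0, 0, 0.5, -1], [16, 25, 0, 0, 0, 0.6, -1], [17, 30, 0, 0, 0, 0.7, -1], [18, 35, 0, 0, 0, 0.8, -1], [18, 40, 0, 0, 0, 0.9, -1], [18, 45, -1, 0, 0, 1.038, -1], [18, 50, -2, 0, 0, 1.038, -1], [18, 55, -3, 0, 0, 1.038, -1], [18, 60, -4, 0, 0, 1.038, -1], [17.5, 65, -5, 0, 0, 1.038, -1], [17, 70, -7, 0, 0, 1.038, -1], [16.5, 75, -9, 0, 0, 1.038, -1], [16, 79, -11, 0, 0, 1.038, -1], [15.7, 82.4, -13, 0, 0, 1.038, -1], [15.7, 82.4, -13.1, 0, 0, 1.038, -1], [15.7, 82.4, -13.1, 0, 0, 1.038, -1]]
  ]
}}

```text
time_s: 5.2
tcp_pos: [0.4742, 0.174, 0.0997]
orientation: [3.139, -0.118, -0.002]
wrist_force: [0.3, -0.7, 0.6]
width: -0.0003
```

```bash
cat > look.py <<'E'
from g import *
o=manip.get_obs()
print({k:np.round(v,4) for k,v in o.items() if k in("time_s","tcp_pos","orientation","wrist_force","torque","width")})
tag=sys.argv[1]
for c,roi,k in (("scene",eval(sys.argv[2]),4),("top",eval(sys.argv[3]),5)):
    d=imaging.read_camera(c);C=cam(d)
    print(c,np.round(proj(C,o["tcp_pos"])[0],1))
    im=d["frame"]; x0,y0,x1,y1=roi
    a=cv2.convertScaleAbs(cv2.resize(im[y0:y1,x0:x1,::-1],None,fx=k,fy=k,interpolation=cv2.INTER_CUBIC),alpha=1.4)
    q=np.int32((proj(C,o["tcp_pos"])[0]-[x0-.5,y0-.5])*k); cv2.drawMarker(a,tuple(int(v) for v in q),(0,0,255),0,16)
    cv2.imwrite(f"pics/{tag}_{c}.png",a)
E
python3 look.py a "(150,180,330,310)" "(140,110,260,230)"
```

```text
{'time_s': np.float64(5.2), 'tcp_pos': array([0.4742, 0.174 , 0.0997]), 'orientation': array([ 3.1391e+00, -1.1780e-01, -2.0000e-03]), 'wrist_force': array([ 0.2812, -0.6611,  0.5759]), 'torque': array([ 0.0015, -0.0216,  0.0061]), 'width': np.float64(-0.0003)}
scene [208.9 266.8]
top [164.3 210.1]
```

View pics/a_scene.png

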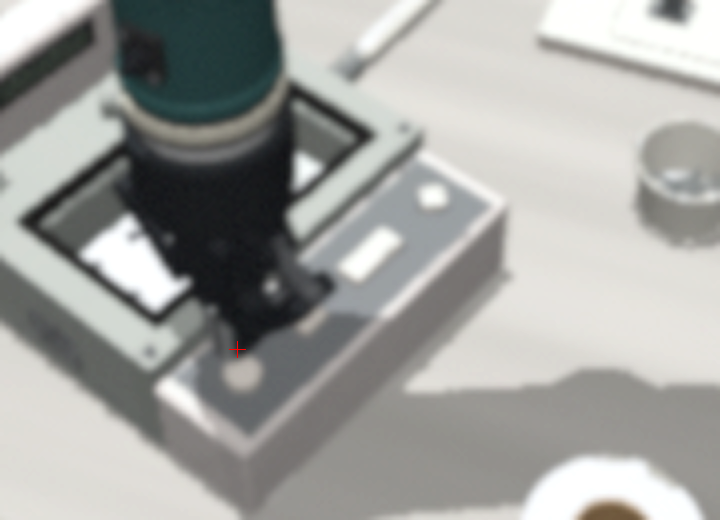

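View pics/a_top.png

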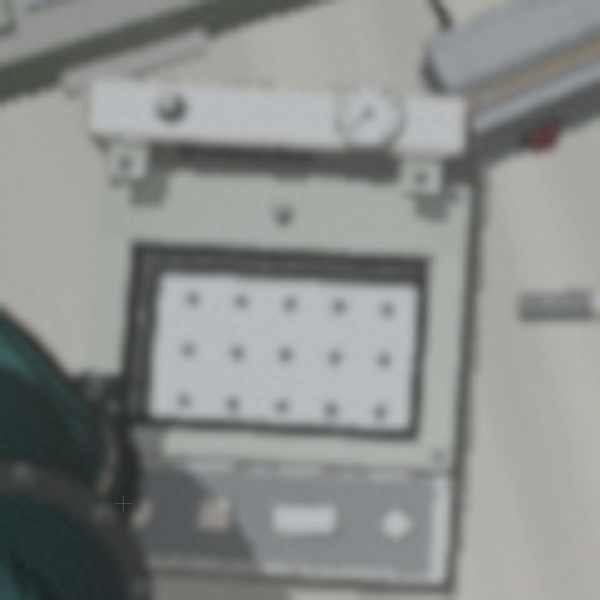

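Emit:
{"fn": "apply_moves", "kwargs": {
  "series": [
    [[0, -0.1, -1.5, 0, 0, 0, -1], [0, -0.1, -2.2, 0, 0, 0, -1], [0, -0.1, -2.6, 0, 0, 0, -1], [0, -0.1, -2.85, 0, 0, 0, -1], [0, -0.1, -2.85, 0, 0, 0, -1], [0, -0.1, -2.85, 0, 0, 0, -1]]
  ]
}}

```text
time_s: 5.9
tcp_pos: [0.4753, 0.1698, 0.0723]
orientation: [3.138, -0.127, 0.001]
wrist_force: [0.5, -3.2, 4.8]
width: -0.0
```

Emit:
{"fn": "apply_moves", "kwargs": {
  "series": [
    [[0, 0, -0.15, 0, 0, 0, -1], [0, 0, -0.25, 0, 0, 0, -1], [0, 0, -0.25, 0, 0, 0, -1]]
  ]
}}

```text
time_s: 6.2
tcp_pos: [0.4753, 0.17, 0.0718]
orientation: [3.137, -0.126, 0.002]
wrist_force: [-4.0, -5.5, 25.0]
width: 0.0003
```

Emit:
{"fn": "apply_moves", "kwargs": {
  "series": [
    [[0, 0, 1, 0, 0, 0, -1], [0, 0, 3, 0, 0, 0, -1], [0, 0, 3, 0, 0, 0, -1], [-0.2, -2.5, 3, 0, 0, 0, -1], [-0.4, -4.8, 3, 0, 0, 0, -1], [-0.4, -4.8, 3, 0, 0, 0, -1], [-0.4, -4.8, 1.5, 0, 0, 0, -1], [-0.4, -4.8, 0.9, 0, 0, 0, -1], [-0.4, -4.8, 0.5, 0, 0, 0, -1], [-0.4, -4.8, 0.2, 0, 0, 0, -1], [-0.4, -4.8, 0.1, 0, 0, 0, -1], [-0.4, -4.8, 0.1, 0, 0, 0, -1]]
  ]
}}

```text
time_s: 7.4
tcp_pos: [0.4707, 0.1243, 0.0719]
orientation: [3.139, -0.122, 0.001]
wrist_force: [-3.7, -0.9, 18.3]
width: -0.0001
```

Emit:
{"fn": "apply_moves", "kwargs": {
  "series": [
    [[0, 0, 1, 0, 0, 0, -1], [0, 0, 3, 0, 0, 0, -1], [0, 0, 3, 0, 0, 0, -1], [-0.2, -2.7, 3, 0, 0, 0, -1], [-0.4, -5.3, 3, 0, 0, 0, -1], [-0.4, -5.3, 3, 0, 0, 0, -1], [-0.4, -5.3, 1.5, 0, 0, 0, -1], [-0.4, -5.3, 0.8, 0, 0, 0, -1], [-0.4, -5.3, 0.4, 0, 0, 0, -1], [-0.4, -5.3, 0.1, 0, 0, 0, -1], [-0.4, -5.3, 0, 0, 0, 0, -1], [-0.4, -5.3, 0, 0, 0, 0, -1]]
  ]
}}

```text
time_s: 8.6
tcp_pos: [0.4667, 0.0709, 0.0719]
orientation: [3.138, -0.122, 0.001]
wrist_force: [-2.4, -1.0, 18.2]
width: -0.0001
```

Emit:
{"fn": "apply_moves", "kwargs": {
  "series": [
    [[0, 0, 2, 0, 0, 0, -1], [0, 0, 5, 0, 0, 0, -1], [0, -1, 9, 0, 0, 0, -1], [0, -5, 11, 0, 0, 0.05, 0], [0, -10, 11, 0, 0, 0.1, 0.5], [0, -15, 11, 0, 0, 0.15, 0.5], [0, -20, 11, 0, 0, 0.2, 0.5], [0, -25, 11, 0, 0, 0.25, 0.5], [0, -30, 10, 0, 0, 0.3, 0.5], [-0.1, -34, 8, 0, 0, 0.33, 0.5], [-0.2, -37.5, 6, 0, 0, 0.33, 0.5], [-0.2, -37.5, 6, 0, 0, 0.33, 0.5], [-0.2, -37.5, 6, 0, 0, 0.33, 0.5]]
  ]
}}

```text
time_s: 9.9
tcp_pos: [0.4644, -0.3047, 0.1295]
orientation: [-3.116, -0.39, 0.001]
wrist_force: [-0.3, 0.8, 0.1]
width: 0.0639
```

```bash
python3 look.py b "(230,90,400,220)" "(270,150,390,260)"; python3 -c "
from g import *
print(delta([.4642,-.3046,.028],.2515))"
```

```text
{'time_s': np.float64(9.9), 'tcp_pos': array([ 0.4644, -0.3047,  0.1295]), 'orientation': array([-3.1159e+00, -3.9040e-01,  1.4000e-03]), 'wrist_force': array([-0.2778,  0.8447,  0.1252]), 'torque': array([-0.0075, -0.0287, -0.0333]), 'width': np.float64(0.0639)}
scene [326.5 139.8]
top [331.6 209. ]
(array([ -0.13,  -0.18, -10.26]), array([-0.0009,  0.0007, -0.002 ]))
```

View pics/b_scene.png

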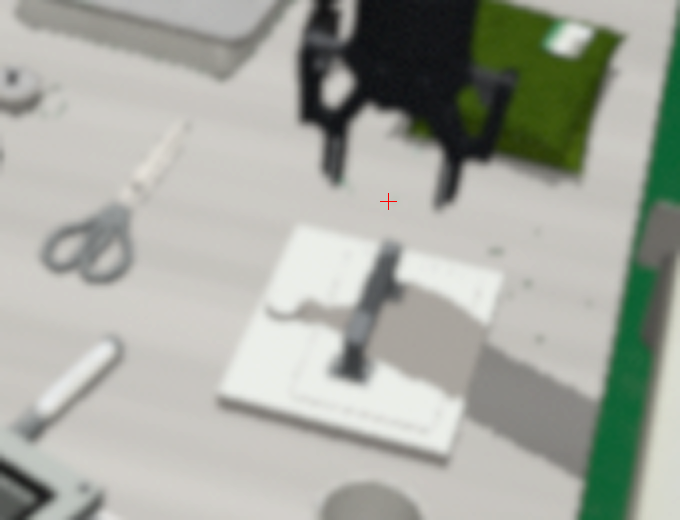

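View pics/b_top.png

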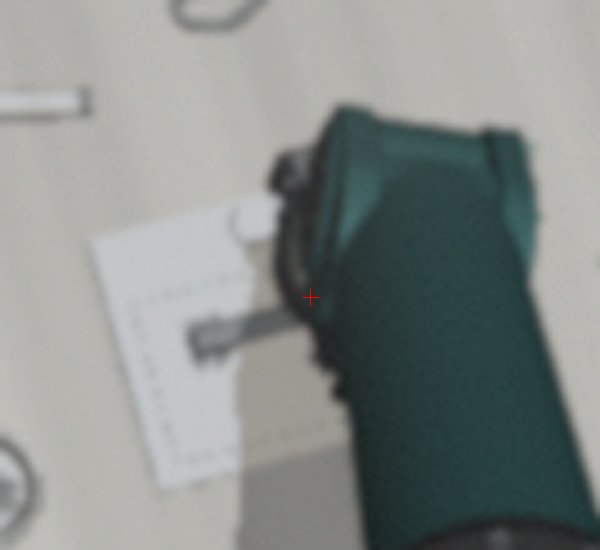

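The open fingers straddle the handle bar (scene crop: fingers at 335 and 445, bar about (370,300)), so I descend and grip.

Emit:
{"fn": "apply_moves", "kwargs": {
  "series": [
    [[0, 0, -4, 0, 0, 0, 0.5], [0, 0, -7, 0, 0, 0, 0.5], [0, 0, -9, 0, 0, 0, 0.5], [0, 0, -10.2, 0, 0, 0, 0.5], [0, 0, -10.2, 0, 0, 0, 0.5], [0, 0, -10.2, 0, 0, 0, -1], [0, 0, -10.2, 0, 0, 0, -1], [0, 0, -10.2, 0, 0, 0, -1], [0, 0, -10.2, 0, 0, 0, -1], [0, 0, -10.2, 0, 0, 0, -1], [0, 0, -10.2, 0, 0, 0, -1], [0, 0, -10.2, 0, 0, 0, -1]]
  ],
  "squeeze": 80
}}

```text
time_s: 11.2
tcp_pos: [0.4649, -0.3051, 0.0295]
orientation: [3.116, 0.392, 0.001]
wrist_force: [-0.5, 0.2, 5.8]
width: 0.0144
```

Emit:
{"fn": "apply_moves", "kwargs": {
  "series": [
    [[0, 0, 0.5, 0, 0, 0, -1], [0, 0, 1.5, 0, 0, 0, -1], [0, 0, 3, 0, 0, 0, -1], [0, 0, 5, 0, 0, 0, -1], [0, 0, 7.5, 0, 0, 0, -1], [0, 0, 10, 0, 0, 0, -1], [0, 0, 12, 0, 0, 0, -1], [0, 0, 12, 0, 0, 0, -1], [0, 0, 12, 0, 0, 0, -1]]
  ],
  "squeeze": 100
}}

```text
time_s: 12.1
tcp_pos: [0.4643, -0.3046, 0.1484]
orientation: [3.117, 0.393, -0.0]
wrist_force: [-1.0, -0.1, -3.5]
width: 0.0144
```

```bash
python3 look.py c "(230,60,400,190)" "(270,150,390,260)"; python3 -c "
from g import *
print(delta(list(place(t,(-.13,0,.16))[0]),t[2]))"
```

```text
{'time_s': np.float64(12.1), 'tcp_pos': array([ 0.4643, -0.3046,  0.1484]), 'orientation': array([ 3.1167,  0.3928, -0.    ]), 'wrist_force': array([-0.9971, -0.1377, -3.5024]), 'torque': array([-0.01  , -0.0138, -0.0226]), 'width': np.float64(0.0144)}
scene [327.4 134.1]
top [332.6 208.3]
(array([-0.65, 40.2 ,  1.29]), array([-0.0016, -0.0022, -0.3299]))
```

View pics/c_scene.png

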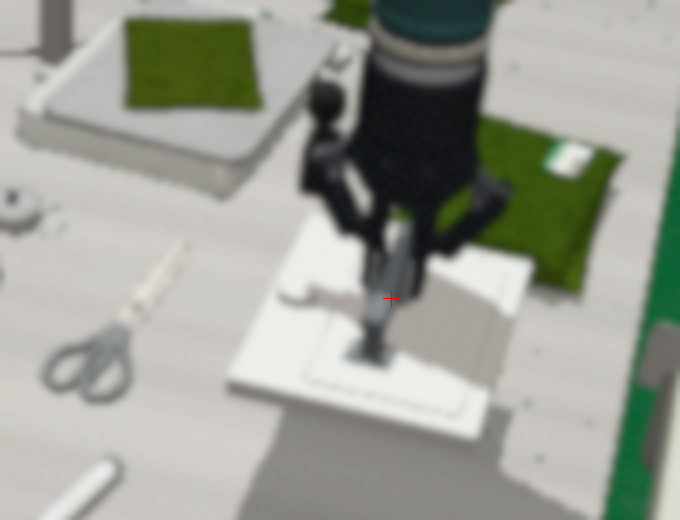

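The lid is held, looks level, and clears the table. Next I carry it to the front of the tester.

Emit:
{"fn": "apply_moves", "kwargs": {
  "series": [
    [[0, 2, 1, 0, 0, -0.03, -1], [0, 6, 1.2, 0, 0, -0.08, -1], [0, 10, 1.2, 0, 0, -0.13, -1], [0, 14, 1.2, 0, 0, -0.18, -1], [0, 18, 1.2, 0, 0, -0.23, -1], [0, 22, 1.2, 0, 0, -0.28, -1], [-0.2, 26, 1.2, 0, 0, -0.33, -1], [-0.4, 30, 1.2, 0, 0, -0.33, -1], [-0.6, 33.5, 1.2, 0, 0, -0.33, -1], [-0.65, 36.5, 1.2, 0, 0, -0.33, -1], [-0.65, 38.7, 1.2, 0, 0, -0.33, -1], [-0.65, 39.8, 1.2, 0, 0, -0.33, -1], [-0.65, 40.2, 1.2, 0, 0, -0.33, -1], [-0.65, 40.2, 1.2, 0, 0, -0.33, -1], [-0.65, 40.2, 1.2, 0, 0, -0.33, -1]]
  ]
}}

```text
time_s: 13.7
tcp_pos: [0.4581, 0.0957, 0.1599]
orientation: [3.138, -0.127, -0.002]
wrist_force: [0.1, 1.0, -3.2]
width: 0.0142
```

```bash
cat > lidfit.py <<'E'
from edge import *
from g import t
o=manip.get_obs()
print(o["time_s"],np.round(o["tcp_pos"],4),np.round(o["wrist_force"],1))
cams={};img={}
for c in ["scene","top"]:
    d=imaging.read_camera(c);cams[c]=cam(d);img[c]=d["frame"]
yaw=t[2]
Rl=R.from_rotvec(o["orientation"])*R.from_rotvec([np.pi,0,0])
print("tool",np.round(Rl.as_euler("zyx"),4))
# nominal lid pose from tcp
hz=o["tcp_pos"][2]-.0295
def T(q,P): return (R.from_euler("zyx",q[3:6]).as_matrix()@np.atleast_2d(P).T).T+q[:3]
p0=np.array([o["tcp_pos"][0],o["tcp_pos"][1],hz,*Rl.as_euler("zyx")])
pts=dens([LL[0]])
from scipy.optimize import minimize
import sys
for cs in (["scene"],["top"],["scene","top"]):
    def f(v,s):
        q=p0.copy();q[0]+=v[0]*.003;q[1]+=v[1]*.003;q[3]+=v[2]*.02
        return sum(-cv2.remap(G[c],*[proj(cams[c],T(q,pts)).astype(np.float32)[:,i].reshape(-1,1) for i in(0,1)],cv2.INTER_LINEAR).mean() for c in cs)
    v=np.zeros(3)
    for s in(1.5,.8):
        G={c:gmap(img[c],s) for c in cs}
        r=minimize(f,v,args=(s,),method="Nelder-Mead",options=dict(initial_simplex=v+np.vstack([np.zeros(3),np.eye(3)])));v=r.x
    print(cs,"offset from tcp mm",np.round(v[:2]*3,2),"dyaw",np.round(v[2]*.02,4),r.fun, f(np.zeros(3),0))
tag=sys.argv[1]
class A: pass
import h
for c,roi in(("scene",eval(sys.argv[2])),("top",eval(sys.argv[3]))):
    L=[T(p0,np.array(l)) for l in LL]
    overlay(img[c],cams[c],[((0,0,0),L,(0,0,255)),(t,TL,(0,255,0))],roi,4,f"pics/{tag}_{c}.png")
E
python3 lidfit.py d "(140,150,330,300)" "(140,110,290,250)"
```

```text
13.7 [0.4581 0.0957 0.1599] [ 0.1  1.  -3.2]
tool [-0.0811  0.0012 -0.0013]
['scene'] offset from tcp mm [2.95 1.03] dyaw 0.0121 -36.316505432128906 -35.473965
['top'] offset from tcp mm [13.12  4.17] dyaw 0.0033 -24.219093322753906 -19.926134
['scene', 'top'] offset from tcp mm [3.61 2.33] dyaw -0.0226 -57.364131927490234 -55.4001
```

View pics/d_scene.png

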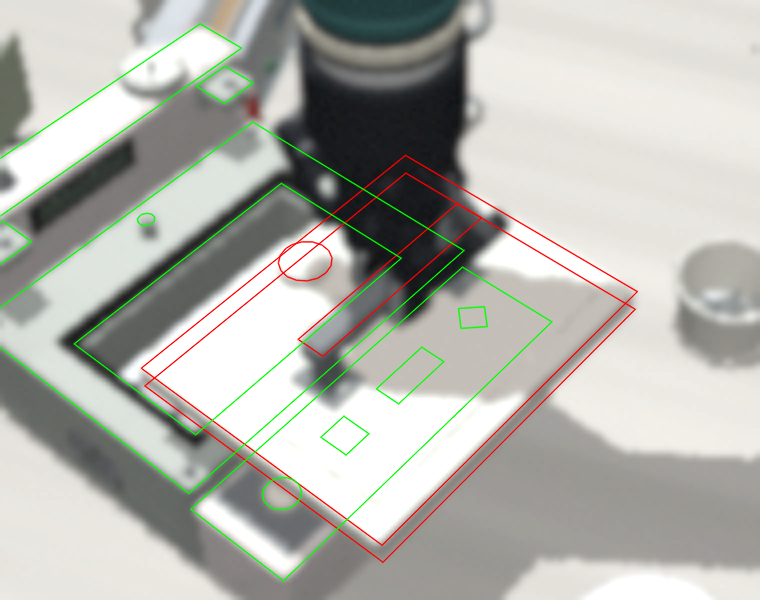

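View pics/d_top.png

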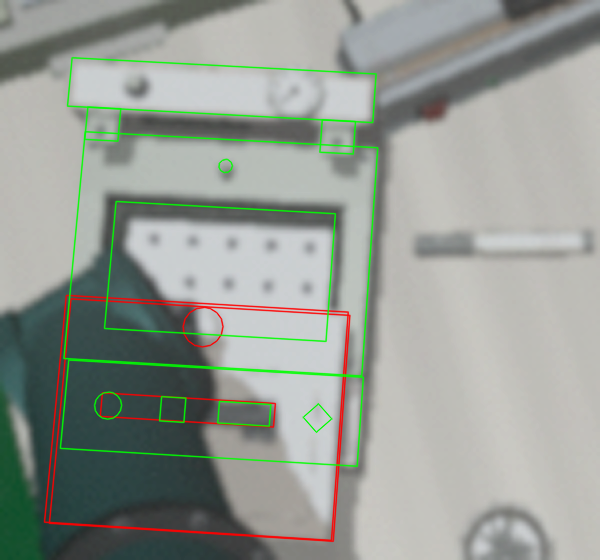

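Emit:
{"fn": "apply_moves", "kwargs": {
  "series": [
    [[0, 0, -1, 0, 0, 0, -1], [0, 0, -2, 0, 0, 0, -1], [0, 0, -2.3, 0, 0, 0, -1], [2, -0.1, -2.3, 0, 0, 0, -1], [4, -0.2, -2.3, 0, 0, 0, -1], [6, -0.3, -2.3, 0, 0, 0, -1], [8, -0.5, -2.3, 0, 0, 0, -1], [9.5, -0.6, -2.3, 0, 0, 0, -1], [10.6, -0.7, -2.3, 0, 0, 0, -1], [11, -0.7, -2.3, 0, 0, 0, -1], [11, -0.7, -2.3, 0, 0, 0, -1], [11, -0.7, -2.3, 0, 0, 0, -1]]
  ]
}}

```text
time_s: 15.0
tcp_pos: [0.567, 0.0904, 0.1369]
orientation: [3.139, -0.123, -0.003]
wrist_force: [-0.5, -0.2, -4.2]
width: 0.014
```

```bash
python3 lidfit.py e "(110,150,300,300)" "(140,110,290,250)"
```

```text
15.0 [0.567  0.0904 0.1369] [-0.5 -0.2 -4.2]
tool [-0.0784  0.0018 -0.0004]
['scene'] offset from tcp mm [1.6  1.64] dyaw 0.0214 -37.225337982177734 -36.98748
['top'] offset from tcp mm [20.23  3.69] dyaw 0.0012 -24.434215545654297 -20.145447
['scene', 'top'] offset from tcp mm [3.85 1.82] dyaw 0.0041 -58.9854621887207 -57.132927
```

View pics/e_scene.png

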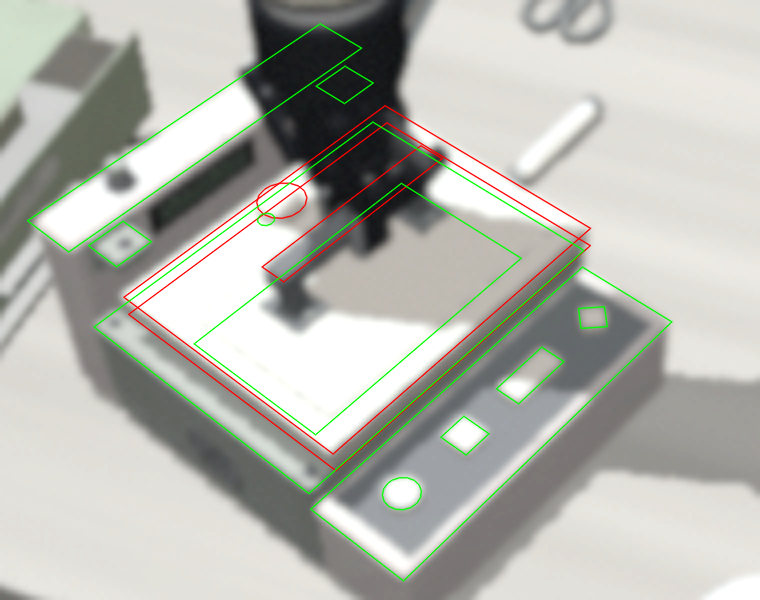

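View pics/e_top.png

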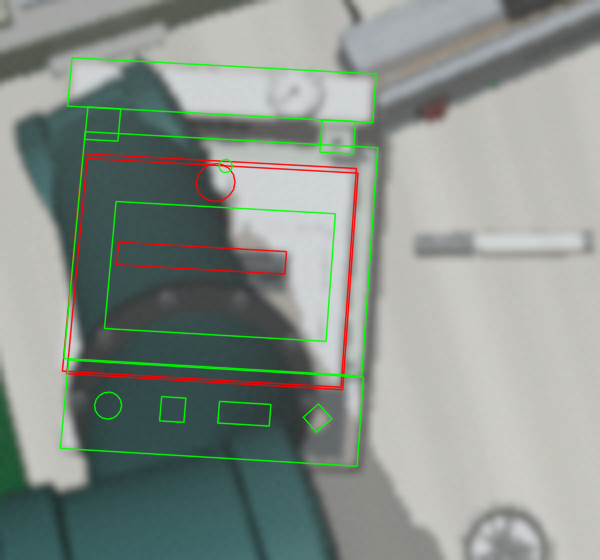

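```bash
cat > zoom.py <<'E'
from edge import *
from g import t
import sys
o=manip.get_obs();Rl=R.from_rotvec(o["orientation"])*R.from_rotvec([np.pi,0,0])
h=float(sys.argv[3]) if len(sys.argv)>3 else .0295
def T(P): return Rl.apply(np.atleast_2d(P))+o["tcp_pos"]-[0,0,h]
d=imaging.read_camera("scene");C=cam(d);x0,y0,x1,y1=eval(sys.argv[2]);k=7
im=d["frame"][y0:y1,x0:x1,::-1]
im=np.uint8(255*(im/255.)**1.6)
a=cv2.resize(im,None,fx=k,fy=k,interpolation=cv2.INTER_CUBIC)
b=a.copy()
for L,col in(([T(l) for l in LL],(0,0,255)),([place(t,l) for l in TL],(0,160,0))):
    for l in L: cv2.polylines(b,[np.int32((proj(C,l)-[x0-.5,y0-.5])*k*8)],True,col,1,cv2.LINE_AA,3)
o=np.vstack([a,b]) if a.shape[1]>a.shape[0] else np.hstack([a,b])
s=min(1,800/o.shape[1],600/o.shape[0]);o=cv2.resize(o,None,fx=s,fy=s,interpolation=cv2.INTER_AREA)
cv2.imwrite(f"pics/{sys.argv[1]}.png",o)
E
python3 zoom.py f "(130,175,215,275)"; python3 zoom.py f2 "(200,175,265,260)"
```

```text
(no output)
```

View pics/f.png

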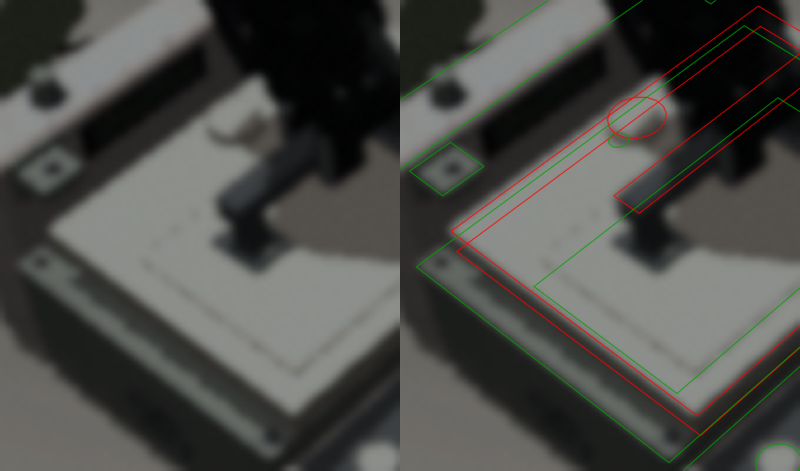

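View pics/f2.png

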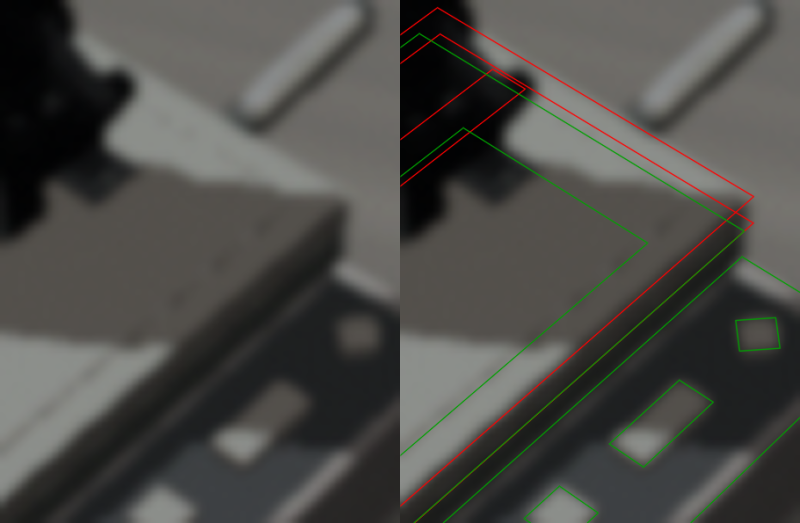

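Emit:
{"fn": "apply_moves", "kwargs": {
  "series": [
    [[0.7, -0.1, 0, 0, 0, 0, -1], [1.4, -0.2, 0, 0, 0, 0, -1], [1.9, -0.3, 0, 0, 0, 0, -1], [1.9, -0.3, 0, 0, 0, 0, -1], [1.9, -0.3, 0, 0, 0, 0, -1]]
  ]
}}

```text
time_s: 15.7
tcp_pos: [0.5874, 0.0872, 0.1372]
orientation: [3.139, -0.125, -0.001]
wrist_force: [-0.2, 0.1, -3.4]
width: 0.0141
```

```bash
python3 lidfit.py g "(110,150,300,300)" "(140,110,290,250)"; python3 zoom.py g "(120,165,215,275)"; python3 zoom.py g2 "(190,165,260,250)"
```

```text
15.7 [0.5874 0.0872 0.1372] [-0.2  0.1 -3.4]
tool [-0.0794  0.0004 -0.0001]
['scene'] offset from tcp mm [1.56 1.87] dyaw 0.0416 -37.39496612548828 -37.20976
['top'] offset from tcp mm [-6.51  4.27] dyaw 0.0442 -23.64781379699707 -21.142517
['scene', 'top'] offset from tcp mm [-2.4   3.27] dyaw 0.0351 -60.07678985595703 -58.352276
```

View pics/g.png

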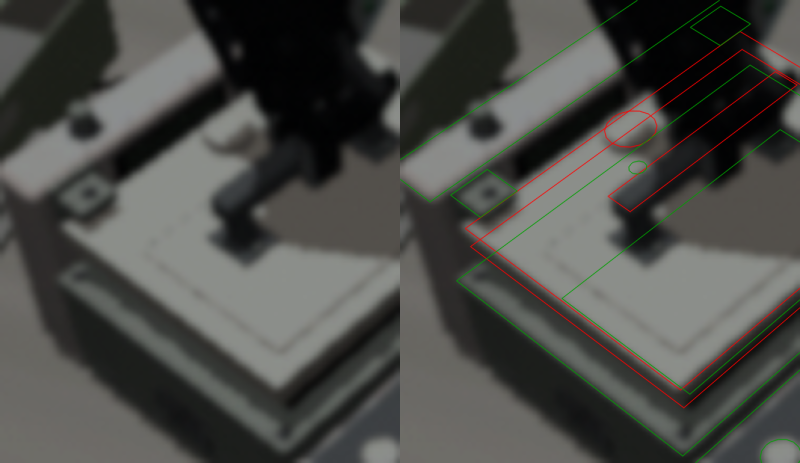

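View pics/g2.png

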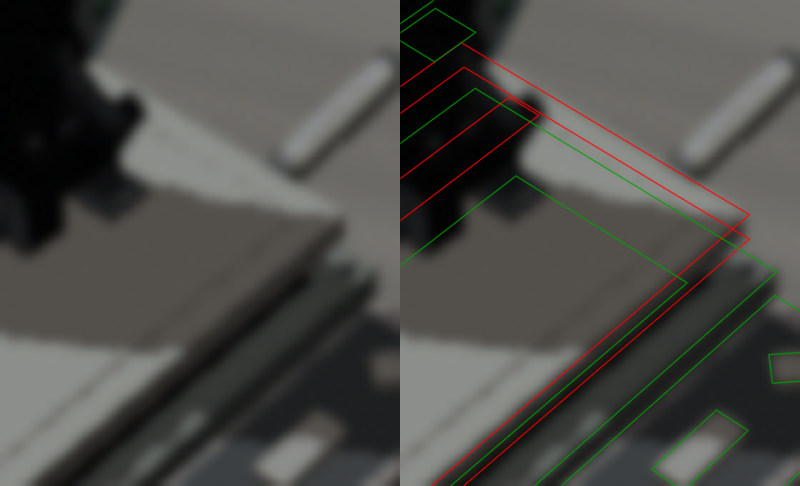

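Emit:
{"fn": "apply_moves", "kwargs": {
  "series": [
    [[-0.05, 0, -0.3, 0, 0, 0, -1], [-0.05, 0, -0.6, 0, 0, 0, -1], [-0.05, 0, -0.9, 0, 0, 0, -1], [-0.05, 0, -1.0, 0, 0, 0, -1], [-0.05, 0, -1.0, 0, 0, 0, -1]]
  ]
}}

```text
time_s: 16.4
tcp_pos: [0.5866, 0.0874, 0.1269]
orientation: [3.139, -0.124, -0.001]
wrist_force: [0.2, 0.4, -3.1]
width: 0.014
```

Emit:
{"fn": "apply_moves", "kwargs": {
  "series": [
    [[0, 0, -0.3, 0, 0, 0, -1], [0, 0, -0.5, 0, 0, 0, -1], [0, 0, -0.7, 0, 0, 0, -1], [0, 0, -0.8, 0, 0, 0, -1], [0, 0, -0.9, 0, 0, 0, -1], [0, 0, -0.9, 0, 0, 0, -1]]
  ]
}}

```text
time_s: 17.0
tcp_pos: [0.5866, 0.0872, 0.1187]
orientation: [3.139, -0.124, -0.001]
wrist_force: [-1.4, -1.1, 0.9]
width: 0.0142
```

Emit:
{"fn": "apply_moves", "kwargs": {
  "series": [
    [[0, 0, -0.2, 0, 0, 0, -1], [0, 0, -0.4, 0, 0, 0, -1], [0, 0, -0.5, 0, 0, 0, -1], [0, 0, -0.55, 0, 0, 0, -1], [0, 0, -0.55, 0, 0, 0, -1]]
  ]
}}

```text
time_s: 17.5
tcp_pos: [0.5867, 0.0871, 0.1146]
orientation: [3.138, -0.124, -0.0]
wrist_force: [-5.5, -2.8, 12.9]
width: 0.0142
```

Emit:
{"fn": "apply_moves", "kwargs": {
  "series": [
    [[-0.05, 0, -0.1, 0, 0, 0, -1], [-0.05, 0, -0.15, 0, 0, 0, -1], [-0.05, 0, -0.15, 0, 0, 0, -1], [-0.05, 0, -0.15, 0, 0, 0, -1]]
  ]
}}

```text
time_s: 17.9
tcp_pos: [0.5867, 0.0871, 0.1146]
orientation: [3.138, -0.125, 0.002]
wrist_force: [-7.8, -2.8, 21.8]
width: 0.0144
```

```bash
python3 lidfit.py k "(110,150,300,300)" "(140,110,290,250)"; python3 zoom.py k "(120,165,215,275)"; python3 zoom.py k2 "(190,165,260,250)"; python3 -c "
from plant import manip
print(manip.get_obs())"
```

```text
17.9 [0.5867 0.0871 0.1146] [-7.8 -2.8 21.8]
tool [-0.0795 -0.0012 -0.0015]
['scene'] offset from tcp mm [ 0.25 -0.73] dyaw -0.0172 -37.18031692504883 -37.127777
['top'] offset from tcp mm [-14.22  -0.29] dyaw 0.1754 -25.490116119384766 -20.616589
['scene', 'top'] offset from tcp mm [0.84 2.5 ] dyaw 0.0105 -59.97197723388672 -57.744366
{'time_s': 18.1, 'joint_pos': array([-0.0343377 ,  0.59326154, -0.26620186,  1.98682984,  0.26901707,
        0.5941319 , -0.5606034 ]), 'qvel': array([-2.25113381e-04, -3.10866173e-05, -2.33067232e-03, -8.95350470e-04,
       -1.15156625e-04,  8.08767369e-04,  6.71593736e-04]), 'joint_torque': array([ -1.14615329, -36.4722383 ,  -2.42565505, -13.15669924,
         0.20038887,  -2.36918293,   0.04132871]), 'tcp_pos': array([0.58669091, 0.08711756, 0.11456037]), 'orientation': array([ 3.13767875e+00, -1.24685751e-01,  1.90520782e-03]), 'wrist_force': array([-7.16644397, -2.51061421, 21.33821653]), 'torque': array([-0.5871651 ,  1.62941149, -0.0223471 ]), 'width': 0.014281701504936068}
```

View pics/k.png

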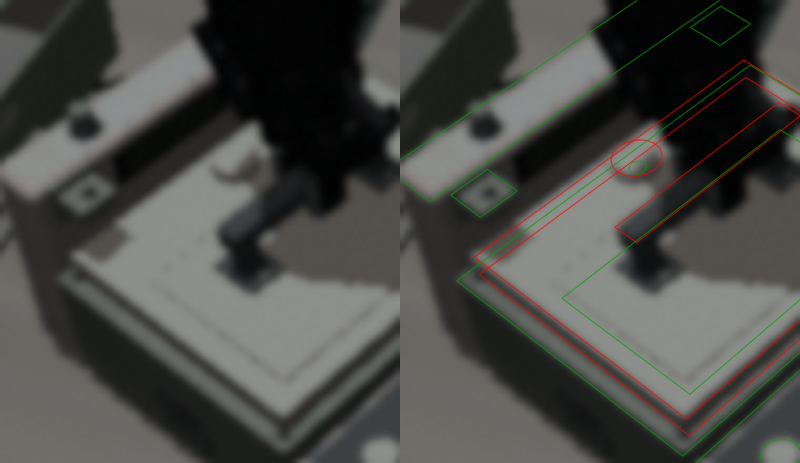

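View pics/k2.png

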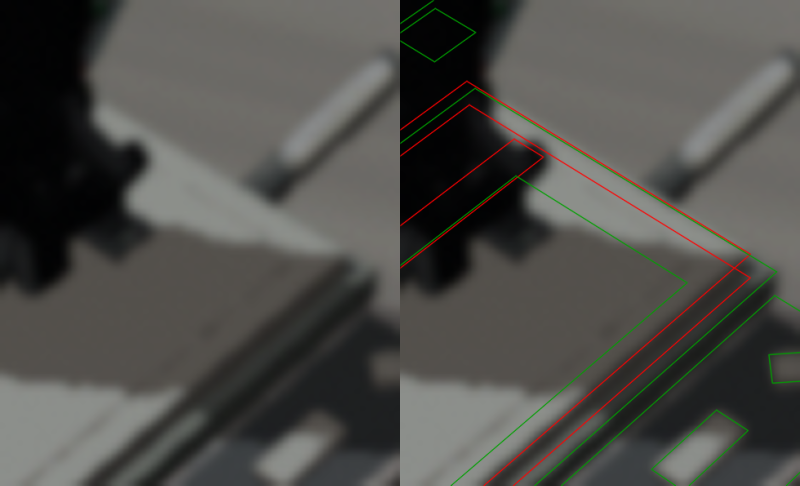

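Emit:
{"fn": "apply_moves", "kwargs": {
  "series": [
    [[-0.05, 0, -0.03, 0, 0, 0, -1], [-0.1, 0, -0.05, 0, 0, 0, -1], [-0.1, 0, -0.05, 0, 0, 0, -1], [-0.1, 0, -0.05, 0, 0, 0, -1], [-0.1, 0, -0.05, 0, 0, 0, -1]]
  ]
}}

```text
time_s: 18.6
tcp_pos: [0.5867, 0.0871, 0.1146]
orientation: [3.138, -0.125, 0.005]
wrist_force: [-6.4, -2.6, 22.4]
width: 0.0141
```

Emit:
{"fn": "apply_moves", "kwargs": {
  "series": [
    [[0.05, 0, 0, 0, 0, 0, -1], [0.12, 0, 0, 0, 0, 0, -1], [0.12, 0, 0, 0, 0, 0, -1], [0.12, 0, 0, 0, 0, 0, -1], [0.12, 0, 0, 0, 0, 0, -1]]
  ]
}}

```text
time_s: 19.1
tcp_pos: [0.5867, 0.0871, 0.1146]
orientation: [3.137, -0.125, 0.001]
wrist_force: [-9.6, -2.5, 25.7]
width: 0.0138
```

```bash
python3 -c "
from plant import manip
from scipy.spatial.transform import Rotation as R
o=manip.get_obs();print(o['tcp_pos'],(R.from_rotvec(o['orientation'])*R.from_rotvec([3.14159265,0,0])).as_euler('zyx'),o['wrist_force'],o['torque'])"
```

```text
[0.58670309 0.08711832 0.11456705] [-0.07950834 -0.0008648  -0.00175689] [-9.57167135 -2.52119544 25.72516679] [-0.63669744  1.89368276  0.00454418]
```

```bash
python3 -c "
from plant import manip
print(manip.job_done())"
```

```text
the job is handed in; nothing more can be done
None
```

I pressed the power, programme and start keys in that order. Then I slid the lid in from the front, dropped it onto the pin and pressed it home. I handed the job in at about 19 s, with the lid still held and pressed down.

- **Keys:** I pushed each key to its hard stop (18–25 N, fingertip stopping at z ≈ 72 mm) and lifted about 3 cm before moving on. I did not press the vent key.
- **Locating pin:** The lid passed the pin-top height without touching anything, so the hole had found the pin. It then met the seal at an underside height of about 89 mm.
- **Seating:** The lid travelled another 4.1 mm to a hard stop at about 85 mm, and extra push gave no more movement.
- **Last readings:** The downward push was 25.7 N. The tool was level within about 0.1° and its yaw within 0.001 rad of the tester's fitted yaw.

**Checks that were less clean:**
- A sideways force of about 10 N stays on the wrist while pressing, probably from the arm flexing. One small x correction tilted the tool slightly, so I undid it.
- The automatic lid fit in the top camera disagreed by up to 20 mm because the arm blocked the view. I relied on the scene camera, which matched to about 1–2 px, and on the forces.
- I did not measure the tub, pen and shears again afterwards. The carry path cleared them, and the pen looked unmoved in the last pictures.

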